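# Clear the mixed stack of craft supplies onto their own piles

## Robot

A 6-joint arm with a two-finger parallel gripper is mounted at the origin on the work surface. World frame = base frame: x ahead of the robot, y to its left, z up, the work surface at z = 0. Lengths are in m, angles in rad, forces in N, time in s.
With the tool pointing down it reaches from about 0.375 to 0.9 m from the base axis. Payload 3.1 kg.
Tool frame: the origin (TCP) lies at the very end of the fingers, on their centre line; the grasp point (between the pads) lies 19 mm behind it (manip.tcp_to_grasp is the distance from the TCP to the grasp point, in m); z points along the fingers, y is the line along which they close (so a half turn about z gives the same grasp; the last joint's range is limited). The gripper opens to 85 mm and grips with 20 to 120 N. Pads are 22 mm wide; open, the fingers measure 114 mm over their backs; the gripper's body (76 mm by 85 mm) begins 54 mm behind the grasp point. The pads swing forward as they close: fully open they stand 13 mm farther back than shut.
Start: joints at [-1.292, 0.527, 1.433, -0, 1.181, -0.178], TCP at [0.276, -0.561, 0.231] pointing down, gripper open.
Joint ranges: [-3.08, 3.08], [-0.75, 2.2], [0.22, 2.44], [-1.43, 4.57], [0, 2.65], [-2.85, 2.85]. Speed limits (rad/s): [2.79, 2.79, 3.14, 3.14, 3.14, 3.14].

## Interface

Orientations are given as a unit quaternion [x, y, z, w].
In Python, from station import manip gives the robot as it stands. The module is installed in compiled form; this text tells all that it offers.
- The arm moves only by the tool step_arm, never from a script. Its argument "commands" is one flat list of numbers, 6 for each row, row after row: the shift along the tool's x, y, z in m, then the turn, a rotation vector about the tool's x, y, z in degrees. A call has exactly 10 rows; each row is the pose to reach, as a shift and turn from the pose commanded when the call began, along the tool's axes at that moment; what a row does not reach only later rows make up. A row lasts 1/10 s, in which the tool goes at most 50 mm and 8.59 degrees, less where a joint would pass 70% of its speed; a pose out of reach is approached as far as the arm can. A call with a gripper value outside its range is refused whole. "jaw" is the opening in per cent of the stroke, from 0 (shut) to 100 (fully open), set as the call begins (left out, the last holds). The fingers move at their own pace and stop on an object; "grip_force" is the grip in N (left out, the last holds). Time passes only in rows, so rows that repeat a pose let the fingers close, or fill a call up. It gives the time, the measured TCP pose, the force, the opening and the grip force at its end, in the units of the state.
- manip.sense(): the state, without advancing time (a new reading comes with each control period).
- manip.snapshot(name): name is "scene" or "top"; returns a dict with "pixels" (384x512x3 uint8, blue, green, red), "fx", "fy", "cx", "cy" (pixels), "R" (3x3) and "t" (3): a world point X has camera coordinates R X + t. Camera axes: x right, y down, z forward; pixel columns grow to the right and rows downward; lengths in m; the calibration is good to about 2 mm. A picture is of the moment at which its call begins. There is no depth.
- manip.sign_off(): hands the job in; it is judged then, once.
The state is a dict: "t": time; "q": joint angles; "qd": joint speeds; "tau": joint torques, N m; "tcp_pos": TCP position; "tool_rot": TCP orientation; "force": force on the tool from outside, world axes, zero at the start; "ft_torque": the same for the moment, N m; "finger_gap": opening from 0.0 (shut) to 1.0 (fully open); "gripper_force": force on a finger pad.
Only numpy, scipy, OpenCV 4.12 (cv2) and the standard library are available. Lean on these libraries where they do the work, as an engineer would, in place of code of your own. Each camera call takes 0.05 s, during which the arm holds its last target. There are 200 camera calls.

## Task

After class somebody left a roll of green tape, a blue ink pad, a box of pastels and a watercolour tin in one mixed stack. Take the stack apart and set each thing down, without dropping it, flat on top of the pile of its own kind and colour, centred on the pile and squared up with it. Leave the drying papier-mâché bowl where it is.

Things in the scene. Friction and masses are not known exactly. Their poses are not given: they have to be found in the camera images.
- tape: Loose roll of green tape on top of the stack: a ring lying flat, 46 mm outside diameter, 31 mm bore, 24 mm high. Origin: centre of its underside, z up. The stack from the top down is always tape, ink pad, pastel box, watercolour tin, each larger than the one above, roughly centred (up to 6 mm off, turned up to 0.2 rad on the next); 90 mm high, on the bare table.
- pad: Loose blue ink pad in the stack, under the tape: a closed flat case, 84 mm (x) by 48 mm (y) by 20 mm high, black base, blue lid with a white label. Origin: centre of its underside, z up.
- pastels: Loose box of pastels in the stack, under the ink pad: brown card box, ten coloured sticks under a clear flat lid, 104 mm (x) by 56 mm (y) by 24 mm high, rigid. Origin: centre of its underside, z up.
- tin: Loose watercolour tin at the bottom of the stack, on the table: closed black tin with a chart of twelve colour swatches on the lid, 130 mm (x) by 64 mm (y) by 22 mm high. Origin: centre of its underside, z up.
- pile_tape: Pile of green tape: two rolls like the loose one on a plywood tray, all fixed. Tray 84 x 84 mm, rim 10 mm high. Origin: centre of the tray's underside (table height), under the centre of the upper one. The pile's top is 52 mm above it. A like pile of ORANGE tape (not listed) also stands there: not that one.
- pile_pads: Pile of blue ink pads: two pads like the loose one on a plywood tray, all fixed. Tray 120 mm (x) by 84 mm (y), rim 10 mm high. Origin: centre of the tray's underside (table height), under the centre of the upper one, its long side along x. The pile's top is 44 mm above it. A like pile of RED pads (not listed) also stands there: not that one.
- pile_pastels: Pile of pastel boxes: two boxes like the loose one on a plywood tray, all fixed. Tray 140 mm (x) by 92 mm (y), rim 10 mm high. Origin: centre of the tray's underside (table height), under the centre of the upper one, its long side along x. The pile's top is 52 mm above it.
- pile_tins: Pile of watercolour tins: two tins like the loose one on a plywood tray, all fixed. Tray 164 mm (x) by 100 mm (y), rim 10 mm high. Origin: centre of the tray's underside (table height), under the centre of the upper one, its long side along x. The pile's top is 48 mm above it. Stack, piles and bowl change places from start to start.
- bowl: Loose light papier-mâché bowl drying upside down on the table, grey-white with patches, 104 mm across, 43 mm high. Origin: centre of its rim, on the table. Apart from the stack, nothing among the things rises over 77 mm, even when the job is done; equipment up to 240 mm high stands along the far edge and the sides of the table.

How it is judged:
At the end, for the whole second after the job is handed in: Tape, blue pad, pastels, tin each flat on the pile of their kind: centre within 10 mm, underside within 4 mm of the pile's top, tilt under 0.08 rad, oblong ones within 0.18 rad of the pile's direction (either way round), released, at rest; bowl within 30 mm of its start (horizontal distance between tape and pile_tape below 0.01 m and z of tape in the frame of pile_tape between 0.048 and 0.056 m and angle between each of tape, pad, pastels, tin's own z axis and vertical below 0.08 rad and linear speed of each of tape, pad, pastels, tin below 0.01 m/s and angular speed of each of tape, pad, pastels, tin below 0.1 rad/s and horizontal distance between pad and pile_pads below 0.01 m and z of pad in the frame of pile_pads between 0.04 and 0.048 m and angle between the x axis of pad and the x axis of pile_pads, either way round below 0.18 rad and horizontal distance between pastels and pile_pastels below 0.01 m and z of pastels in the frame of pile_pastels between 0.048 and 0.056 m and angle between the x axis of pastels and the x axis of pile_pastels, either way round below 0.18 rad and horizontal distance between tin and pile_tins below 0.01 m and z of tin in the frame of pile_tins between 0.044 and 0.052 m and angle between the x axis of tin and the x axis of pile_tins, either way round below 0.18 rad and distance of bowl from where it was at the start of the episode below 0.03 m); the robot touches nothing.
It fails at once if one of the four things is dropped or thrown (faster than 0.6 m/s, as after a fall of about 18 mm, with no finger on it) ((linear speed of tape above 0.6 m/s and contact force between tape and the fingers below 0.05 N) or (linear speed of pad above 0.6 m/s and contact force between pad and the fingers below 0.05 N) or (linear speed of pastels above 0.6 m/s and contact force between pastels and the fingers below 0.05 N) or (linear speed of tin above 0.6 m/s and contact force between tin and the fingers below 0.05 N)).
It fails at once if the drying bowl is pushed over 30 mm from its place or tipped over 0.4 rad (distance of bowl from where it was at the start of the episode above 0.03 m or angle between bowl's own z axis and vertical above 0.4 rad).
It also fails if it takes over 118 s, if anything falls off the work surface, if the arm or the gripper's body presses on something with over 40 N, if the wrist force passes 120 N, or if a joint passes its speed limit or range.

## Working session

There is one attempt and no reset: what is moved stays moved. The work goes in short steps, Python scripts to look and compute and a tool call to move; the robot and the scene stay as the last step left them, time stands still between calls to the robot, and variables do not carry over. Pictures are saved under pics/ and viewed, at most 14 in all, crops included, and the job is handed in when it is done.

Besides the shell and the picture viewer there is one more tool, called after "Call:" in YAML: its name, and indented under it one key for each argument. step_arm: Moves the arm, as the interface text tells. Its arguments: {"type":"object","properties":{"commands":{"type":"array","items":{"type":"number"}},"jaw":{"type":"number"},"grip_force":{"type":"number"}},"required":["commands"]}

```bash
mkdir -p pics; python3 - <<'E'
from station import manip
import cv2
for n in("scene","top"):
    s=manip.snapshot(n); cv2.imwrite(f"pics/{n}0.png",cv2.resize(s["pixels"],None,fx=1.5,fy=1.5,interpolation=cv2.INTER_CUBIC))
    print(n,s["fx"],s["fy"],s["cx"],s["cy"],s["R"],s["t"])
print(manip.sense(),manip.tcp_to_grasp)
E
```

```text
scene 395.36351555768505 395.36351555768505 253.04158532629572 193.6181865019201 [[ 0.15181203  0.988387   -0.00665224]
 [ 0.85470717 -0.13465361 -0.50134226]
 [-0.49641592  0.07042407 -0.86522349]] [-0.0556311  -0.39631209  1.32131001]
top 476.2417347161062 476.2417347161062 264.51073804890757 198.06240771318446 [[ 1.77224322e-03 -9.99998427e-01  7.63068181e-05]
 [-9.95335449e-01 -1.77133972e-03 -9.64583174e-02]
 [ 9.64583008e-02  9.49967181e-05 -9.95337022e-01]] [-0.01113198  0.51625792  1.44898374]
{'t': 0.1, 'q': array([-1.29149797e+00,  5.28365502e-01,  1.43377236e+00, -4.79928870e-06,
        1.18142847e+00, -1.78514987e-01]), 'qd': array([ 0.00092442, -0.00175465, -0.00432665,  0.00173023,  0.0004806 ,
        0.00048581]), 'tau': array([ 2.33994851e-04, -4.43304133e+01, -1.78586751e+01, -1.81058290e-04,
        3.90091198e-03,  8.86899045e-06]), 'tcp_pos': array([ 0.27607709, -0.55999516,  0.23043679]), 'tool_rot': array([ 9.73914385e-01,  2.26913631e-01, -5.19237711e-05, -9.85474950e-04]), 'force': array([-1.40261943, -0.39082887,  0.17291304]), 'ft_torque': array([0.03275045, 0.00880614, 0.00159548]), 'gripper_force': 0.0, 'finger_gap': 0.9981156585696708} 0.0187
```

View pics/top0.png

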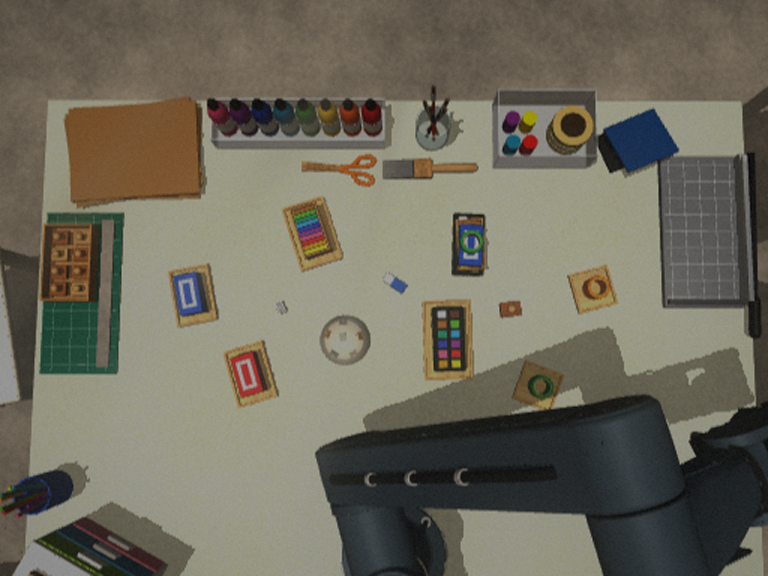

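View pics/scene0.png

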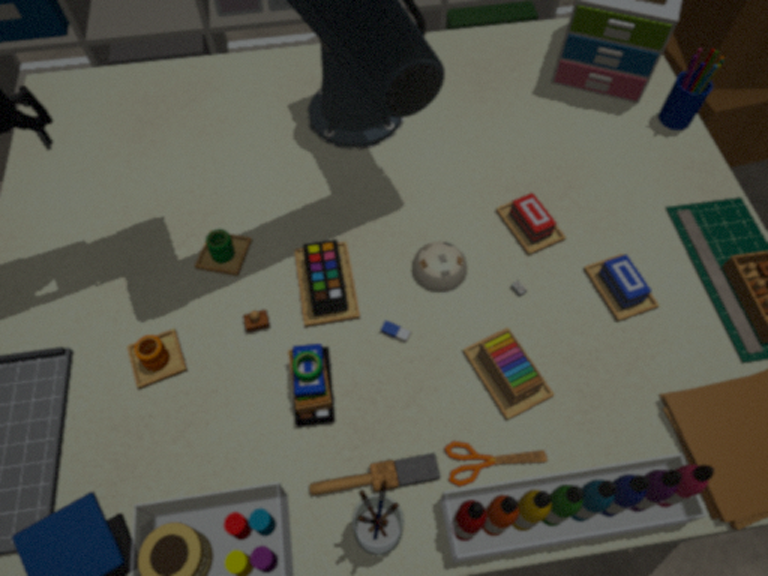

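The top view (1.5x scale) shows the stack at (470,243), with green tape over the blue pad. The piles are at green tape (540,386), blue pads (190,296), pastels (313,232) and tins (447,340), and the bowl is at (345,340). The decoys are red pads (250,374) and orange tape (594,289). The scene view agrees with this. I'll fit the trays and the stack in both views.

```bash
cat > h.py <<'E'
from station import manip
import cv2, numpy as np
from scipy.optimize import minimize
from scipy.spatial.transform import Rotation as Ro
def proj(s,P):
    c=np.asarray(P,float)@s["R"].T+s["t"]; return np.c_[s["fx"]*c[:,0]/c[:,2]+s["cx"],s["fy"]*c[:,1]/c[:,2]+s["cy"]]
def ray(s,u,v,z):
    d=s["R"].T@np.array([(u-s["cx"])/s["fx"],(v-s["cy"])/s["fy"],1]); C=-s["R"].T@s["t"]; return C+d*(z-C[2])/d[2]
def box(x,y,a,lx,ly,z0,z1):
    p=np.array([[i*lx/2,j*ly/2] for i,j in((1,1),(-1,1),(-1,-1),(1,-1))]); c,s=np.cos(a),np.sin(a)
    p=p@np.array([[c,s],[-s,c]])+[x,y]; return np.r_[np.c_[p,[z0]*4],np.c_[p,[z1]*4]]
def sil(s,boxes,org,n,k=8):  # soft silhouette in crop, k-times supersampled
    m=np.zeros((n*k,n*k),np.uint8)
    for b in boxes:
        q=cv2.convexHull(((proj(s,b)+.5-org)*k-.5).astype(np.float32))
        cv2.fillConvexPoly(m,np.round(q*16).astype(np.int32),1,shift=4)
    return cv2.resize(m.astype(np.float32),(n,n),interpolation=cv2.INTER_AREA)
def fit(shots,masks,x0,mk,n=80):
    orgs=[np.round(proj(s,[[x0[0],x0[1],.02]])[0]-n/2).astype(int) for s in shots]
    crops=[m[o[1]:o[1]+n,o[0]:o[0]+n].astype(np.float32) for m,o in zip(masks,orgs)]
    f=lambda v:sum(np.abs(sil(s,mk(*v),o,n)-c).sum() for s,c,o in zip(shots,crops,orgs))
    best=None
    for da in(-.25,0,.25):
        v0=np.array(x0)+[0,0,da]
        r=minimize(f,v0,method="Nelder-Mead",options=dict(initial_simplex=v0+np.array([[0,0,0],[.01,0,0],[0,.01,0],[0,0,.15]]),xatol=1e-4,fatol=.05))
        if best is None or r.fun<best.fun: best=r
    return best.x,best.fun/sum(c.sum() for c in crops)
def go(x,y,z,a=None):
    """shift (mm) and turn (deg) in tool axes to world x,y,z with tool pointing down, tool x at yaw a (mod pi)"""
    st=manip.sense(); T=Ro.from_quat(st["tool_rot"]); d=T.inv().apply(np.array([x,y,z])-st["tcp_pos"])*1000
    M=T.as_matrix(); cur=np.arctan2(M[1,0],M[0,0]); print("now",st["tcp_pos"].round(4),"yaw",cur.round(3),"gap",round(st["finger_gap"],3),"q6",st["q"][5].round(2),"t",st["t"])
    if a is None: a=cur
    a=cur+(a-cur+np.pi/2)%np.pi-np.pi/2
    R=Ro.from_matrix([[np.cos(a),np.sin(a),0],[np.sin(a),-np.cos(a),0],[0,0,-1]])
    print("shift",d.round(1),"turn",np.degrees((T.inv()*R).as_rotvec()).round(2),"yaw",round(a,3))
E
python3 - <<'E'
from h import *
sh=[manip.snapshot(n) for n in("top","scene")]
masks=[]
for i,s in enumerate(sh):
    hsv=cv2.cvtColor(s["pixels"],cv2.COLOR_BGR2HSV)
    m=((hsv[...,1]>75)|(hsv[...,2]<55)).astype(np.uint8); m=cv2.morphologyEx(m,cv2.MORPH_OPEN,np.ones((2,2)))
    masks.append(m)
    cv2.imwrite(f"pics/m{i}.png",np.hstack([m*255]))
    S=s["pixels"]; print(S[330//2*1,400],hsv[(200,150)[i],(300,300)[i]])
np.save("masks.npy",np.array(masks))
t=sh[0]
for k,(u,v,z) in dict(stack=(470,243,.09),tape=(540,386,.05),pads=(190,296,.044),past=(313,232,.05),tins=(447,340,.048),bowl=(345,340,.04)).items():
    p=ray(t,u/1.5,v/1.5,z); print(k,p.round(3),np.hypot(*p[:2]).round(3),(proj(sh[1],[p])*1.5).round())
a=np.hstack([masks[0],masks[1]])*255; cv2.imwrite("pics/m.png",cv2.resize(a,(800,300),interpolation=cv2.INTER_AREA))
E
```

```text
[134 157 154] [ 18 115 146]
[102 119 116] [ 36  33 124]
stack [ 0.618 -0.156  0.09 ] 0.637 [[305. 360.]]
tape [ 0.335 -0.298  0.05 ] 0.448 [[217. 239.]]
pads [0.516 0.411 0.044] 0.66 [[620. 272.]]
past [0.647 0.161 0.05 ] 0.667 [[503. 358.]]
tins [ 0.427 -0.112  0.048] 0.442 [[323. 268.]]
bowl [0.427 0.095 0.04 ] 0.437 [[436. 255.]]
```

View pics/m.png

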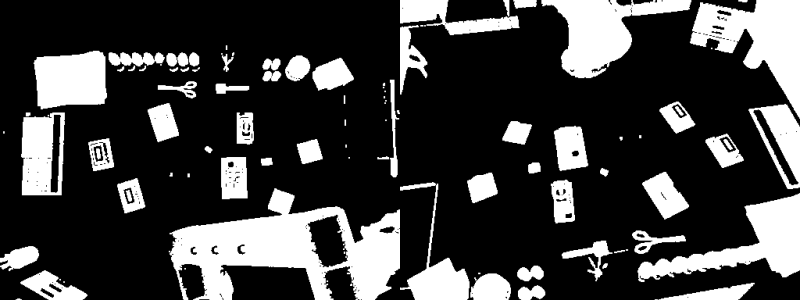

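Masks are clean, so I'll fill them and fit.

```bash
cat >> h.py <<'E'
def cyl(x,y,d,z0,z1):
    th=np.linspace(0,2*np.pi,40,endpoint=False); p=np.c_[x+d/2*np.cos(th),y+d/2*np.sin(th)]
    return np.r_[np.c_[p,0*th+z0],np.c_[p,0*th+z1]]
def comp(m,s,x,y,z=.02):
    o=np.zeros_like(m); cs,_=cv2.findContours(m,cv2.RETR_EXTERNAL,cv2.CHAIN_APPROX_NONE)
    p=proj(s,[[x,y,z]])[0]; c=max([c for c in cs if len(c)>15],key=lambda c:cv2.pointPolygonTest(c,(float(p[0]),float(p[1])),True))
    cv2.drawContours(o,[c],-1,1,-1); return o
piles=dict(tape=([.335,-.298,-.4],(.084,.084),None,.052),pads=([.516,.411,-.15+np.pi/2],(.12,.084),(.084,.048),.044),
 pastels=([.647,.161,.3+np.pi/2],(.14,.092),(.104,.056),.052),tins=([.427,-.112,np.pi/2],(.164,.1),(.13,.064),.048))
E
cat > meas.py <<'E'
from h import *
sh=[manip.snapshot(n) for n in("top","scene")]; masks=[]
for s in sh:
    hsv=cv2.cvtColor(s["pixels"],cv2.COLOR_BGR2HSV)
    masks.append(((hsv[...,1]>75)|(hsv[...,2]<55)).astype(np.uint8))
for k,(x0,tr,it,h) in piles.items():
    ms=[comp(m,s,x0[0],x0[1]) for m,s in zip(masks,sh)]
    mk=lambda x,y,a:[box(x,y,a,*tr,0,.01),(cyl(x,y,.046,0,h) if it is None else box(x,y,a,*it,0,h))]
    for i in((0,),(1,),(0,1)):
        v,e=fit([sh[j] for j in i],[ms[j] for j in i],x0,mk); print(k,i,v.round(4),round(e,3))
x0=[.618,-.156,np.pi/2]
ms=[comp(m,s,x0[0],x0[1],.05) for m,s in zip(masks,sh)]
mk=lambda x,y,a:[box(x,y,a,.13,.064,0,.022),box(x,y,a,.104,.056,.022,.046),box(x,y,a,.084,.048,.046,.066)]
for i in((0,),(1,),(0,1)): print("stack",i,*fit([sh[j] for j in i],[ms[j] for j in i],x0,mk))
# tape ring (green) and pad (blue) within stack
for j,s in enumerate(sh):
    hsv=cv2.cvtColor(s["pixels"],cv2.COLOR_BGR2HSV)
    g=((hsv[...,0]>45)&(hsv[...,0]<88)&(hsv[...,1]>90)).astype(np.uint8)
    p=proj(s,[[.618,-.156,.085]])[0]; o=np.round(p-12).astype(int); w=g[o[1]:o[1]+24,o[0]:o[0]+24]
    c=np.vstack([q for q in cv2.findContours(w,cv2.RETR_EXTERNAL,cv2.CHAIN_APPROX_NONE)[0] if len(q)>4]); x,y,ww,hh=cv2.boundingRect(c)
    print("tape px",(x,y,ww,hh))
    d=cv2.distanceTransform
    f=lambda v:np.abs(sil(s,[cyl(v[0],v[1],.046,.066,.09)],o,24)-cv2.drawContours(np.zeros((24,24),np.float32),[cv2.convexHull(c)],-1,1,-1)).sum()
    r=minimize(f,[.618,-.156],method="Nelder-Mead",options=dict(initial_simplex=[[.618,-.156],[.61,-.156],[.618,-.148]])); print("tape",r.x.round(4),r.fun)
# overlay montage
E
python3 meas.py; python3 - <<'E'
from h import *
out=[]
for n in("top","scene"):
    s=manip.snapshot(n); p=proj(s,[[.618,-.156,.05]])[0].astype(int)
    out.append(cv2.resize(s["pixels"][p[1]-32:p[1]+32,p[0]-25:p[0]+25],None,fx=8,fy=8,interpolation=cv2.INTER_CUBIC)); print(p-[25,32])
cv2.imwrite("pics/stack.png",np.hstack(out))
E
```

```text
tape (0,) [ 0.3343 -0.3011 -0.3618] 0.709
tape (1,) [ 0.3353 -0.2968 -0.3634] 0.07
tape (0, 1) [ 0.3347 -0.2991 -0.3619] 0.573
pads (0,) [0.5225 0.418  0.2017] 0.035
pads (1,) [0.5235 0.4214 0.2016] 0.086
pads (0, 1) [0.523  0.419  0.2031] 0.072
pastels (0,) [0.6543 0.1698 0.3155] 0.032
pastels (1,) [0.6545 0.1735 0.3204] 0.039
pastels (0, 1) [0.6545 0.1721 0.3271] 0.055
tins (0,) [ 0.4305 -0.1149  0.0242] 0.026
tins (1,) [ 0.4304 -0.111   3.169 ] 0.036
tins (0, 1) [ 0.4304 -0.1125  3.1742] 0.053
stack (0,) [ 0.63035805 -0.15946671 -0.00269837] 0.07221731448763251
stack (1,) [ 0.62848902 -0.15529955 -0.00212315] 0.0700446754194019
stack (0, 1) [ 0.62848099 -0.1565048   3.13604187] 0.10055602477477478
tape px (6, 3, 15, 16)
tape [ 0.6243 -0.1586] 19.59375
tape px (4, 5, 20, 19)
tape [ 0.625  -0.1546] 21.609375
[287 132]
[180 214]
```

View pics/stack.png

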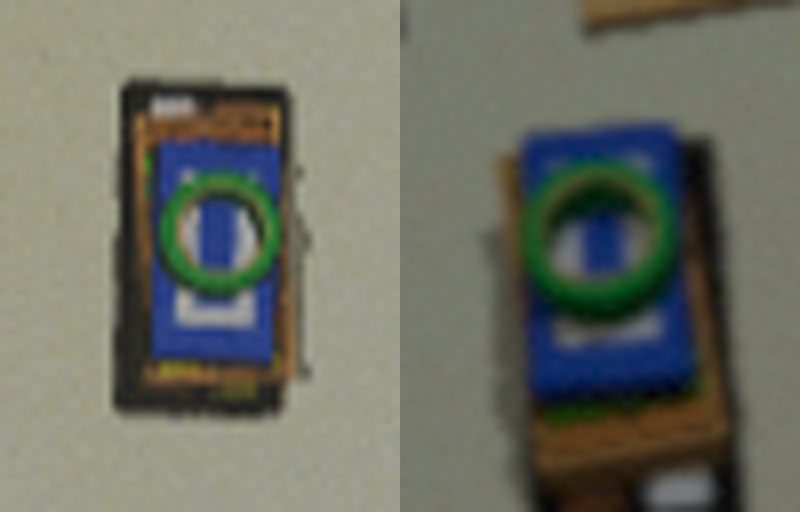

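The stack crop shows the ring centred near (220,232), on a pad that is nearly aligned with world x. The two views differ by about 4 mm in y, so I use the mean. Next move: above the tape.

```bash
python3 -c "
from h import *
go(.6247,-.1566,.15,0)"
```

```text
now [ 0.2763 -0.5605  0.2311] yaw 0.458 gap 0.997 q6 -0.18 t 0.4
shift [ 491.1 -208.3   81.3] turn [-2.000e-02 -0.000e+00  2.623e+01] yaw 0.0
```

Call:
step_arm:
  commands: [0.04,-0.017,0,0,0,2.6,0.085,-0.036,0,0,0,5.2,0.13,-0.055,0.01,0,0,7.9,0.175,-0.074,0.02,0,0,10.5,0.22,-0.093,0.03,0,0,13.1,0.265,-0.112,0.04,0,0,15.7,0.31,-0.131,0.05,0,0,18.4,0.355,-0.15,0.06,0,0,21,0.4,-0.169,0.06,0,0,23.6,0.44,-0.186,0.06,0,0,26.2]
  jaw: 74

```text
t: 1.4
tcp_pos: [0.5899, -0.1971, 0.1709]
tool_rot: [1.0, -0.0, -0.0, -0.0]
force: [1.0, -0.9, 0.1]
finger_gap: 0.739
gripper_force: 0.0
```

```bash
python3 -c "
from h import *
go(.6247,-.1566,.11,0)"; sed -i '/^x0=/,$!b' meas.py; python3 meas.py | grep tape
```

```text
now [ 0.5899 -0.1971  0.1709] yaw -0.001 gap 0.739 q6 1.07 t 1.4
shift [ 34.8 -40.5  60.9] turn [-0.02  0.02 -0.04] yaw 0.0
tape (0,) [ 0.3348 -0.3008 -0.3775] 0.625
tape (1,) [ 0.4129 -0.2431 -1.8217] 0.801
tape (0, 1) [ 0.3354 -0.2961 -0.4113] 0.768
tape px (6, 4, 11, 14)
tape [ 0.6258 -0.1534] 111.453125
tape px (4, 5, 20, 19)
tape [ 0.6256 -0.154 ] 23.0
```

Call:
step_arm:
  commands: [0.01,-0.012,0.005,0,0,0,0.022,-0.025,0.01,0,0,0,0.035,-0.0405,0.02,0,0,0,0.035,-0.0405,0.04,0,0,0,0.035,-0.0405,0.06,0,0,0,0.035,-0.0405,0.075,0,0,0,0.035,-0.0405,0.088,0,0,0,0.035,-0.0405,0.096,0,0,0,0.035,-0.0405,0.101,0,0,0,0.035,-0.0405,0.101,0,0,0]

```text
t: 2.5
tcp_pos: [0.6235, -0.1589, 0.0699]
tool_rot: [1.0, 0.0, -0.0, -0.0]
force: [0.6, -0.1, 0.8]
finger_gap: 0.74
gripper_force: 0.0
```

```bash
python3 - <<'E'
from h import *
go(.6247,-.1566,.068,0)
print(manip.sense()["force"].round(1))
s=manip.snapshot("scene"); p=proj(s,[[.625,-.157,.09]])[0].astype(int)
cv2.imwrite("pics/g1.png",cv2.resize(s["pixels"][p[1]-45:p[1]+45,p[0]-50:p[0]+50],None,fx=6,fy=6,interpolation=cv2.INTER_CUBIC))
E
```

```text
now [ 0.6235 -0.1589  0.0699] yaw 0.0 gap 0.74 q6 1.15 t 2.5
shift [ 1.2 -2.3  1.9] turn [-0.02  0.03  0.01] yaw 0.0
[ 0.6 -0.1  0.8]
```

View pics/g1.png

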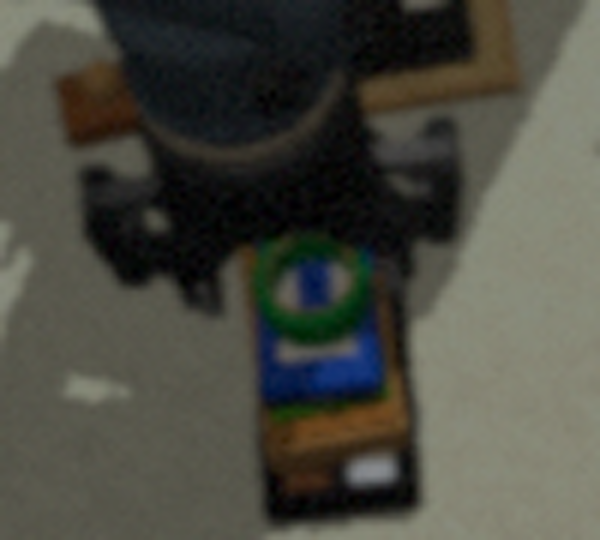

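The fingers straddle the ring at (315,290), with the left tip at (205,300). Now to close.

Call:
step_arm:
  commands: [0.001,-0.002,0.001,0,0,0,0.001,-0.002,0.001,0,0,0,0.001,-0.002,0.001,0,0,0,0.001,-0.002,0.001,0,0,0,0.001,-0.002,0.001,0,0,0,0.001,-0.002,0.001,0,0,0,0.001,-0.002,0.001,0,0,0,0.001,-0.002,0.001,0,0,0,0.001,-0.002,0.001,0,0,0,0.001,-0.002,0.001,0,0,0]
  jaw: 0
  grip_force: 30

```text
t: 3.55
tcp_pos: [0.6256, -0.1569, 0.0704]
tool_rot: [1.0, 0.0, 0.001, 0.0]
force: [0.6, 0.9, 5.5]
finger_gap: 0.531
gripper_force: 31.1
```

Gripped at 0.531, which is about 46 mm. Now to lift.

Call:
step_arm:
  commands: [0,0,-0.002,0,0,0,0,0,-0.006,0,0,0,0,0,-0.014,0,0,0,0,0,-0.024,0,0,0,0,0,-0.034,0,0,0,0,0,-0.044,0,0,0,0,0,-0.054,0,0,0,0,0,-0.062,0,0,0,0,0,-0.068,0,0,0,0,0,-0.07,0,0,0]

```text
t: 4.55
tcp_pos: [0.6251, -0.1569, 0.1403]
tool_rot: [1.0, 0.0, 0.001, 0.0]
force: [0.4, -0.6, 0.1]
finger_gap: 0.528
gripper_force: 30.7
```

```bash
python3 - <<'E'
from h import *
go(.3347,-.299,.14,-.37)
out=[]
for n in("top","scene"):
    s=manip.snapshot(n); p=proj(s,[[.625,-.157,.09]])[0].astype(int)
    out.append(cv2.resize(s["pixels"][p[1]-45:p[1]+45,p[0]-40:p[0]+40],None,fx=5,fy=5,interpolation=cv2.INTER_CUBIC)); print(p-[40,45])
cv2.imwrite("pics/g2.png",np.hstack(out))
E
```

```text
now [ 0.6251 -0.1569  0.1403] yaw 0.001 gap 0.528 q6 1.15 t 4.55
shift [-290.5  141.9    0. ] turn [ 2.000e-02 -8.000e-02  2.123e+01] yaw -0.37
[273 114]
[163 197]
```

View pics/g2.png

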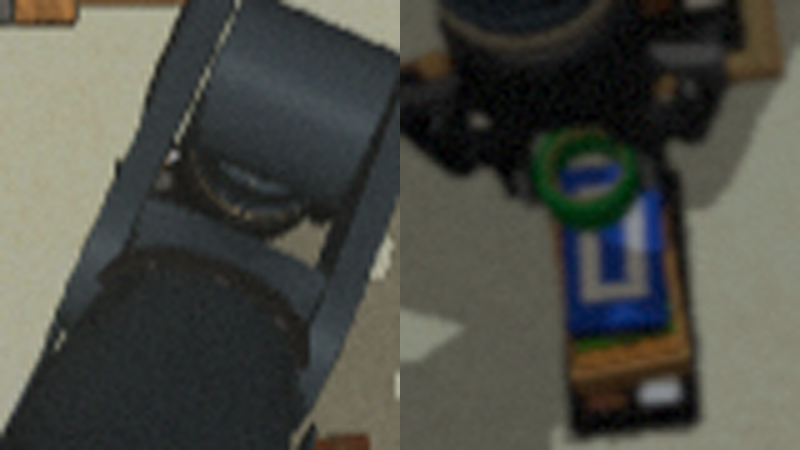

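The tape is in the fingers, at (585,178) in the right crop. The TCP's y of -0.157 agrees with the mean of the two cameras. Next: carry it to the green pile.

Call:
step_arm:
  commands: [-0.008,0.004,0,0,0,0,-0.03,0.015,0,0,0,0,-0.065,0.032,0,0,0,0,-0.105,0.052,0,0,0,0,-0.145,0.071,0,0,0,0,-0.185,0.091,0,0,0,0,-0.225,0.111,0,0,0,0,-0.257,0.126,0,0,0,0,-0.28,0.137,0,0,0,0,-0.289,0.142,0,0,0,0]

```text
t: 5.65
tcp_pos: [0.3332, -0.2991, 0.1391]
tool_rot: [1.0, -0.001, -0.001, -0.001]
force: [0.2, -0.4, -0.5]
finger_gap: 0.53
gripper_force: 30.7
```

```bash
python3 - <<'E'
from h import *
go(.336,-.299,.057,0)
s=manip.snapshot("scene"); p=proj(s,[[.336,-.299,.05]])[0].astype(int)
cv2.imwrite("pics/g3.png",cv2.resize(s["pixels"][p[1]-45:p[1]+45,p[0]-45:p[0]+45],None,fx=6,fy=6,interpolation=cv2.INTER_CUBIC))
hsv=cv2.cvtColor(s["pixels"],cv2.COLOR_BGR2HSV)
m=((hsv[...,1]>75)).astype(np.uint8)
E
```

```text
now [ 0.3332 -0.2991  0.1391] yaw -0.002 gap 0.53 q6 0.59 t 5.65
shift [ 2.9  0.1 82. ] turn [-0.09  0.08 -0.14] yaw 0.0
```

View pics/g3.png

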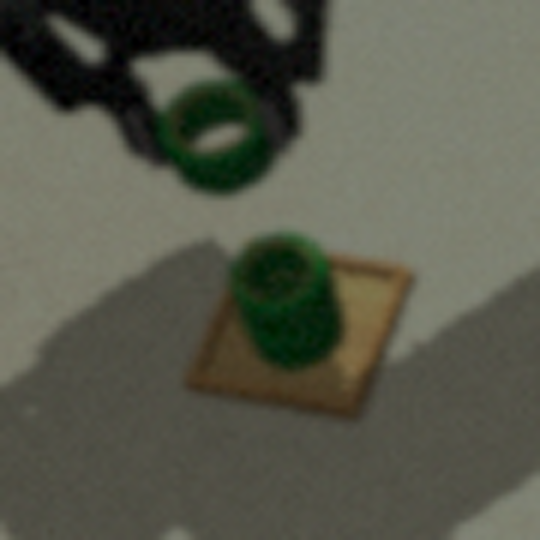

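The held ring's top face is centred near (213,115) and the pile's top ring near (284,270). I'll check these by ray.

```bash
python3 - <<'E'
from h import *
s=manip.snapshot("scene"); o=proj(s,[[.336,-.299,.05]])[0].astype(int)-45
for c,z in(((213,117),.1587),((284,270),.052)): print(ray(s,o[0]+(c[0]+.5)/6-.5,o[1]+(c[1]+.5)/6-.5,z).round(4))
E
```

```text
[ 0.331  -0.2975  0.1587]
[ 0.335  -0.2935  0.052 ]
```

Call:
step_arm:
  commands: [0.003,-0.001,0.008,0,0,0,0.003,-0.001,0.022,0,0,0,0.003,-0.001,0.04,0,0,0,0.003,-0.001,0.055,0,0,0,0.003,-0.001,0.065,0,0,0,0.003,-0.001,0.072,0,0,0,0.003,-0.001,0.076,0,0,0,0.003,-0.001,0.078,0,0,0,0.003,-0.001,0.08,0,0,0,0.003,-0.001,0.08,0,0,0]

```text
t: 6.75
tcp_pos: [0.3389, -0.2981, 0.0595]
tool_rot: [1.0, 0.0, 0.0, 0.0]
force: [-0.1, 0.5, -0.0]
finger_gap: 0.534
gripper_force: 30.7
```

Call:
step_arm:
  commands: [-0.003,0,0,0,0,0,-0.003,0,0,0,0,0,-0.003,0,0.001,0,0,0,-0.003,0,0.001,0,0,0,-0.003,0,0.002,0,0,0,-0.003,0,0.002,0,0,0,-0.003,0,0.003,0,0,0,-0.003,0,0.003,0,0,0,-0.003,0,0.003,0,0,0,-0.003,0,0.003,0,0,0]

```text
t: 7.75
tcp_pos: [0.3358, -0.298, 0.0563]
tool_rot: [1.0, 0.0, 0.0, 0.0]
force: [-0.7, -0.0, 0.6]
finger_gap: 0.529
gripper_force: 30.8
```

Call:
step_arm:
  commands: [0,0,0.0005,0,0,0,0,0,0.001,0,0,0,0,0,0.001,0,0,0,0,0,0.0015,0,0,0,0,0,0.0015,0,0,0,0,0,0.0015,0,0,0,0,0,0.0015,0,0,0,0,0,0.0015,0,0,0,0,0,0.0015,0,0,0,0,0,0.0015,0,0,0]

```text
t: 8.75
tcp_pos: [0.3358, -0.298, 0.0562]
tool_rot: [1.0, 0.0, 0.0, 0.0]
force: [-1.9, 1.2, 15.6]
finger_gap: 0.532
gripper_force: 32.0
```

Contact at 15.6 N, exactly at the expected height. Release and lift.

Call:
step_arm:
  commands: [0,0,-0.0015,0,0,0,0,0,-0.0015,0,0,0,0,0,-0.0015,0,0,0,0,0,-0.0015,0,0,0,0,0,-0.0015,0,0,0,0,0,-0.005,0,0,0,0,0,-0.015,0,0,0,0,0,-0.03,0,0,0,0,0,-0.05,0,0,0,0,0,-0.075,0,0,0]
  jaw: 74

```text
t: 9.75
tcp_pos: [0.3354, -0.2974, 0.1307]
tool_rot: [1.0, 0.0, -0.0, -0.001]
force: [1.0, -1.2, -0.4]
finger_gap: 0.744
gripper_force: 0.0
```

```bash
python3 - <<'E'
from h import *
go(.625,-.157,.14,0)
s=manip.snapshot("scene"); p=proj(s,[[.336,-.299,.05]])[0].astype(int); q=proj(s,[[.625,-.157,.05]])[0].astype(int)
f=lambda p:cv2.resize(s["pixels"][p[1]-35:p[1]+35,p[0]-35:p[0]+35],None,fx=5,fy=5,interpolation=cv2.INTER_CUBIC)
cv2.imwrite("pics/g4.png",np.hstack([f(p),f(q)]))
print(p,q)
E
```

```text
now [ 0.3354 -0.2974  0.1307] yaw 0.0 gap 0.744 q6 0.59 t 9.75
shift [ 289.6 -140.3   -9.4] turn [-0.07  0.05  0.03] yaw 0.0
[144 159] [204 248]
```

View pics/g4.png

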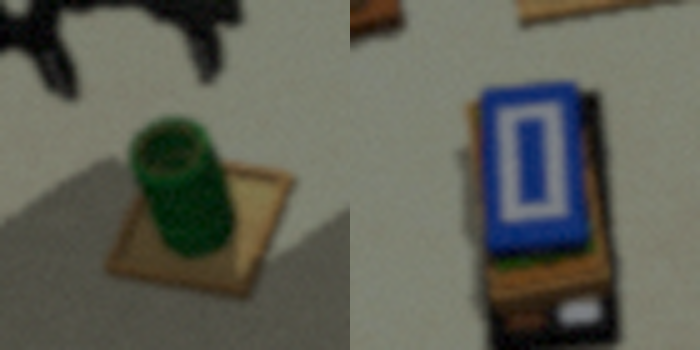

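The tape sits squarely on the green pile. Now to measure the pad.

```bash
cat > pad.py <<'E'
from h import *
sh=[manip.snapshot(n) for n in("top","scene")]
ms=[]
for s in sh:
    h=cv2.cvtColor(s["pixels"],cv2.COLOR_BGR2HSV); m=((h[...,0]>105)&(h[...,0]<130)&(h[...,1]>120)).astype(np.uint8)
    ms.append(comp(m,s,.625+.035,-.157,.066))
for zb in(.052,.058):
  for i in((0,),(1,)):
    v,e=fit([sh[j] for j in i],[ms[j] for j in i],[.625,-.157,0.],lambda x,y,a:[box(x,y,a,.084,.048,zb,.066)]); print(zb,i,v.round(4),round(e,3),ms[i[0]].sum())
E
python3 pad.py
```

```text
0.052 (0,) [ 0.6205 -0.1588 -0.0632] 0.115 412
0.052 (1,) [ 0.6208 -0.1535 -0.0795] 0.116 644
0.058 (0,) [ 0.6195 -0.1586 -0.0367] 0.095 412
0.058 (1,) [ 0.6227 -0.1536 -0.072 ] 0.084 644
```

Call:
step_arm:
  commands: [0.015,-0.007,0,0,0,0,0.05,-0.025,0,0,0,0.5,0.09,-0.045,0,0,0,1,0.13,-0.065,0,0,0,1.5,0.17,-0.084,0,0,0,2,0.21,-0.104,0,0,0,2.5,0.245,-0.121,0,0,0,3.1,0.27,-0.134,0.005,0,0,3.1,0.283,-0.14,0.01,0,0,3.1,0.286,-0.1415,0.015,0,0,3.1]

```text
t: 10.9
tcp_pos: [0.6221, -0.1554, 0.1135]
tool_rot: [1.0, -0.026, -0.001, -0.0]
force: [1.2, -0.2, 0.2]
finger_gap: 0.739
gripper_force: 0.0
```

```bash
python3 -c "
from h import *
go(.621,-.156,.050,-.055)"
```

```text
now [ 0.6221 -0.1554  0.1135] yaw -0.052 gap 0.739 q6 1.2 t 10.9
shift [-1.   0.7 63.5] turn [-0.02  0.07  0.18] yaw -0.055
```

Call:
step_arm:
  commands: [0,0,0.008,0,0,0,0,0,0.02,0,0,0,0,0,0.033,0,0,0,0,0,0.044,0,0,0,0,0,0.053,0,0,0,0,0,0.058,0,0,0,0,0,0.061,0,0,0,0,0,0.063,0,0,0,0,0,0.063,0,0,0,0,0,0.063,0,0,0]

```text
t: 11.9
tcp_pos: [0.6221, -0.1563, 0.0522]
tool_rot: [1.0, -0.027, 0.0, 0.0]
force: [-0.2, -0.2, -0.1]
finger_gap: 0.742
gripper_force: 0.0
```

Call:
step_arm:
  commands: [0,0,0,0,0,0,0,0,0,0,0,0,0,0,0,0,0,0,0,0,0,0,0,0,0,0,0,0,0,0,0,0,0,0,0,0,0,0,0,0,0,0,0,0,0,0,0,0,0,0,0,0,0,0,0,0,0,0,0,0]
  jaw: 0
  grip_force: 40

```text
t: 12.9
tcp_pos: [0.6223, -0.1565, 0.0525]
tool_rot: [1.0, -0.027, 0.001, 0.0]
force: [-0.4, -0.5, 5.4]
finger_gap: 0.549
gripper_force: 43.3
```

```bash
python3 -c "
from h import *
go(.621,-.156,.14,-.055)"; python3 pad.py | tail -1
```

```text
now [ 0.6223 -0.1565  0.0525] yaw -0.054 gap 0.549 q6 1.2 t 12.9
shift [ -1.2  -0.4 -87.5] turn [ 0.03 -0.08  0.08] yaw -0.055
0.058 (1,) [ 0.6243 -0.1573  0.0431] 2.085 227h.py:27: RuntimeWarning: divide by zero encountered in scalar divide
  return best.x,best.fun/sum(c.sum() for c in crops)
h.py:27: RuntimeWarning: invalid value encountered in scalar divide
  return best.x,best.fun/sum(c.sum() for c in crops)
```

Gripped at 0.549, about 48 mm. Now to lift and then carry.

Call:
step_arm:
  commands: [0,0,-0.002,0,0,0,0,0,-0.006,0,0,0,0,0,-0.014,0,0,0,0,0,-0.024,0,0,0,0,0,-0.036,0,0,0,0,0,-0.048,0,0,0,0,0,-0.06,0,0,0,0,0,-0.072,0,0,0,0,0,-0.079,0,0,0,0,0,-0.082,0,0,0]

```text
t: 14.0
tcp_pos: [0.6222, -0.1565, 0.1352]
tool_rot: [1.0, -0.027, 0.001, 0.0]
force: [0.4, -0.4, -0.7]
finger_gap: 0.55
gripper_force: 42.7
```

```bash
python3 - <<'E'
from h import *
go(.523,.4195,.13,.202)
s=manip.snapshot("scene"); q=proj(s,[[.622,-.157,.09]])[0].astype(int)
cv2.imwrite("pics/g5.png",cv2.resize(s["pixels"][q[1]-45:q[1]+45,q[0]-45:q[0]+45],None,fx=5,fy=5,interpolation=cv2.INTER_CUBIC))
print(q-45)
E
```

```text
now [ 0.6222 -0.1565  0.1352] yaw -0.054 gap 0.55 q6 1.2 t 14.0
shift [-129.9 -569.9    4.5] turn [  0.05  -0.1  -14.64] yaw 0.202
[157 196]
```

View pics/g5.png

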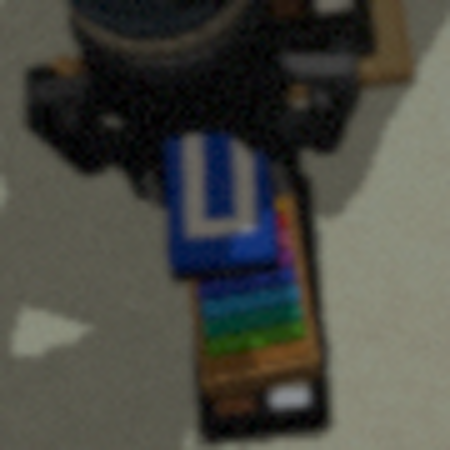

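The pad is in the fingers. The front edge of its top face is centred near (224,244). I'll carry it on and check that edge's x.

Call:
step_arm:
  commands: [-0.002,-0.01,0,0,0,0,-0.008,-0.035,0,0,0,-1,-0.017,-0.075,0,0,0,-2,-0.027,-0.12,0,0,0,-3,-0.037,-0.165,0,0,0,-4,-0.048,-0.21,0,0,0,-5,-0.058,-0.255,0,0,0,-6,-0.068,-0.3,0,0,0,-7,-0.079,-0.345,0,0,0,-8,-0.089,-0.39,0,0,0,-9]

```text
t: 15.05
tcp_pos: [0.5519, 0.2401, 0.133]
tool_rot: [0.999, 0.052, -0.001, 0.0]
force: [1.6, -0.8, 0.8]
finger_gap: 0.552
gripper_force: 42.6
```

```bash
python3 - <<'E'
from h import *
s=manip.snapshot("scene"); print(ray(s,157+224.5/5-.5,196+244.5/5-.5,.1487))
go(.523,.4195,.13,.202)
E
```

```text
[ 0.65496053 -0.15650196  0.1487    ]
now [0.5501 0.2473 0.1332] yaw 0.109 gap 0.55 q6 1.69 t 15.1
shift [  -8.2 -174.1    4.1] turn [-0.3   0.08 -5.32] yaw 0.202
```

Call:
step_arm:
  commands: [-0.002,-0.035,0,0,0,-1,-0.004,-0.07,0,0,0,-2,-0.005,-0.1,0,0,0,-3,-0.006,-0.13,0,0,0,-4,-0.007,-0.152,0,0,0,-5,-0.008,-0.166,0,0,0,-5.5,-0.008,-0.172,0,0,0,-5.5,-0.008,-0.172,0,0,0,-5.5,-0.008,-0.172,0,0,0,-5.5,-0.008,-0.172,0,0,0,-5.5]

```text
t: 16.1
tcp_pos: [0.5283, 0.407, 0.1337]
tool_rot: [0.995, 0.099, -0.0, 0.0]
force: [-0.1, 0.3, -0.4]
finger_gap: 0.547
gripper_force: 42.6
```

```bash
python3 - <<'E'
from h import *
go(.523,.4195,.13,.202)
out=[]
for n in("scene","top"):
    s=manip.snapshot(n); q=proj(s,[[.523,.4195,.08]])[0].astype(int)
    out.append(cv2.resize(s["pixels"][q[1]-50:q[1]+50,q[0]-40:q[0]+40],None,fx=5,fy=5,interpolation=cv2.INTER_CUBIC)); print(q-[40,50])
cv2.imwrite("pics/g6.png",np.hstack(out))
s=manip.snapshot("scene"); st=manip.sense(); x,y=st["tcp_pos"][:2]; zt=st["tcp_pos"][2]-.0065
o=proj(s,[[.523,.4195,.08]])[0].astype(int)-[40,50]
print("held corners if centred",((proj(s,box(x,y,.202,.084,.048,zt,zt+.02))-o)*5).round(), "pile top",((proj(s,box(.523,.4195,.202,.084,.048,.024,.044))[4:]-o)*5).round())
E
```

```text
now [0.5283 0.407  0.1337] yaw 0.198 gap 0.547 q6 1.86 t 16.1
shift [ -2.7 -13.3   3.7] turn [ 0.03  0.03 -0.23] yaw 0.202
[382 125]
[ 80 143]
held corners if centred [[308. 268.]
 [213. 136.]
 [130. 164.]
 [223. 297.]
 [325. 245.]
 [227. 112.]
 [143. 140.]
 [238. 275.]] pile top [[261. 341.]
 [174. 216.]
 [ 97. 242.]
 [181. 369.]]
```

View pics/g6.png

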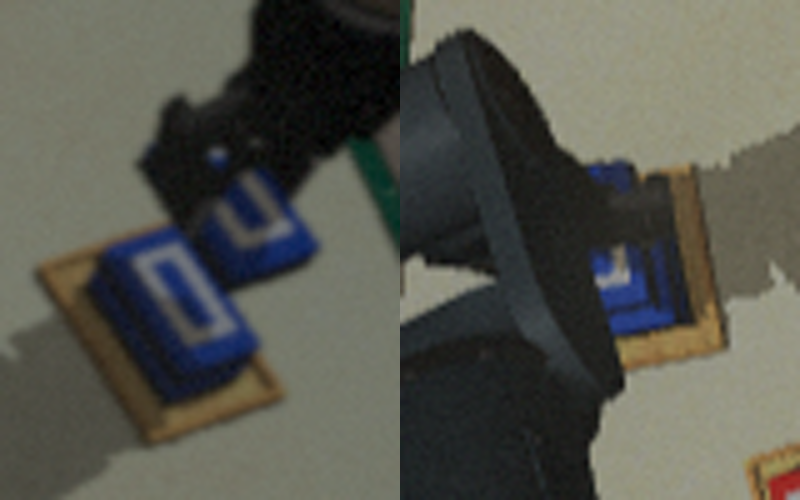

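The held pad's label edge at (268,239) is within about 2 mm of the prediction for a centred grasp. The blue pile's corners match its fit too. Next: shift over and descend.

Call:
step_arm:
  commands: [-0.001,-0.005,0.005,0,0,0,-0.002,-0.01,0.015,0,0,0,-0.0025,-0.013,0.03,0,0,0,-0.0025,-0.013,0.045,0,0,0,-0.0025,-0.013,0.057,0,0,0,-0.0025,-0.013,0.066,0,0,0,-0.0025,-0.013,0.072,0,0,0,-0.0025,-0.013,0.076,0,0,0,-0.0025,-0.013,0.078,0,0,0,-0.0025,-0.013,0.078,0,0,0]

```text
t: 17.25
tcp_pos: [0.5232, 0.4204, 0.0559]
tool_rot: [0.995, 0.1, 0.0, -0.0]
force: [0.1, 0.0, -0.7]
finger_gap: 0.549
gripper_force: 42.6
```

```bash
python3 -c "
from h import *
go(.523,.4195,.0505,.202)"
```

```text
now [0.5232 0.4204 0.0559] yaw 0.199 gap 0.549 q6 1.88 t 17.25
shift [-0.4  0.9  5.4] turn [-0.01 -0.02 -0.15] yaw 0.202
```

Call:
step_arm:
  commands: [0,0.001,0.001,0,0,0,0,0.001,0.002,0,0,0,0,0.001,0.003,0,0,0,0,0.001,0.0035,0,0,0,0,0.001,0.004,0,0,0,0,0.001,0.0045,0,0,0,0,0.001,0.005,0,0,0,0,0.001,0.0055,0,0,0,0,0.001,0.006,0,0,0,0,0.001,0.006,0,0,0]

```text
t: 18.25
tcp_pos: [0.5232, 0.4195, 0.0505]
tool_rot: [0.995, 0.1, 0.0, 0.0]
force: [-0.8, -0.7, 4.6]
finger_gap: 0.55
gripper_force: 43.2
```

Contact is at the expected height (0.0505). Release and lift.

Call:
step_arm:
  commands: [0,0,0,0,0,0,0,0,0,0,0,0,0,0,0,0,0,0,0,0,0,0,0,0,0,0,0,0,0,0,0,0,-0.005,0,0,0,0,0,-0.015,0,0,0,0,0,-0.03,0,0,0,0,0,-0.05,0,0,0,0,0,-0.075,0,0,0]
  jaw: 82

```text
t: 19.25
tcp_pos: [0.523, 0.4193, 0.1262]
tool_rot: [0.995, 0.1, -0.0, 0.0]
force: [0.2, 0.6, -0.6]
finger_gap: 0.822
gripper_force: 0.0
```

```bash
cat > past.py <<'E'
from h import *
sh=[manip.snapshot(n) for n in("top","scene")]
out=[]
for s in sh:
    q=proj(s,[[.625,-.157,.04]])[0].astype(int)
    out.append(cv2.resize(s["pixels"][q[1]-32:q[1]+32,q[0]-25:q[0]+25],None,fx=8,fy=8,interpolation=cv2.INTER_CUBIC)); print((q-[25,32]).tolist())
cv2.imwrite("pics/past.png",np.hstack(out))
go(.523,.4195,.13,.202)
E
python3 past.py
```

```text
[287, 130]
[180, 218]
now [0.526  0.4212 0.1303] yaw 0.2 gap 0.821 q6 1.88 t 19.35
shift [-3.3  1.1  0.3] turn [-0.18 -0.55 -0.13] yaw 0.202
```

View pics/past.png

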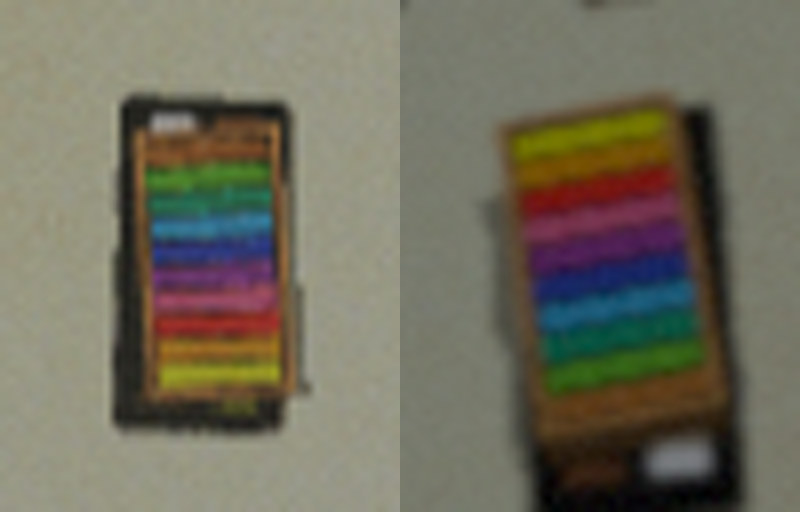

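The crops show the pastel box's top corners. In the top view they are (135,122), (280,120), (297,392), (148,400). In the scene view they are (102,122), (275,97), (328,405), (140,430), counted from that panel's left edge. The tin's corners in the top view are (120,97), (290,100), (283,432), (115,430).

```bash
cat >> h.py <<'E'
def corners(s,org,k,pts,z,lx,ly,x0):  # pts order: image TL,TR,BR,BL ; fit planar pose
    W=np.array([ray(s,org[0]+(u+.5)/k-.5,org[1]+(v+.5)/k-.5,z)[:2] for u,v in pts])
    f=lambda v:(min(( (lambda B:np.square(B-W).sum())(np.roll(box(*v,lx,ly,0,1)[:4],r,0)[::d]) for r in range(4) for d in(1,-1))))
    r=minimize(f,x0,method="Nelder-Mead",options=dict(xatol=1e-5,fatol=1e-10,initial_simplex=np.array(x0)+np.array([[0,0,0],[.02,0,0],[0,.02,0],[0,0,.2]])))
    return r.x.round(4),"rms mm",round(1e3*np.sqrt(r.fun/4),1),"sides mm",(1e3*np.linalg.norm(np.roll(W,-1,0)-W,axis=1)).round()
E
python3 - <<'E'
from h import *
t,s=[manip.snapshot(n) for n in("top","scene")]; x0=[.62,-.157,.05]
print(*corners(t,(287,130),8,[(135,122),(280,120),(297,392),(148,400)],.046,.104,.056,x0))
print(*corners(s,(180,218),8,[(102,122),(275,97),(328,405),(140,430)],.046,.104,.056,x0))
print(*corners(t,(287,130),8,[(120,97),(290,100),(283,432),(115,430)],.022,.13,.064,x0))
go(.523,.4195,.13,.202)
E
```

```text
Traceback (most recent call last):
  File "h.py", line 48, in corners
    r=minimize(f,x0,method="Nelder-Mead",options=dict(xatol=1e-5,fatol=1e-10,initial_simplex=np.array(x0)+np.array([[0,0,0],[.02,0,0],[0,.02,0],[0,0,.2]])))
  File "h.py", line 47, in <lambda>
    f=lambda v:(min(( (lambda B:np.square(B-W).sum())(np.roll(box(*v,lx,ly,0,1)[:4],r,0)[::d]) for r in range(4) for d in(1,-1))))
                ~~~^^^^^^^^^^^^^^^^^^^^^^^^^^^^^^^^^^^^^^^^^^^^^^^^^^^^^^^^^^^^^^^^^^^^^^^^^^^^^^^^^^^^^^^^^^^^^^^^^^^^^^^^^^^^^^
  File "h.py", line 47, in <genexpr>
    f=lambda v:(min(( (lambda B:np.square(B-W).sum())(np.roll(box(*v,lx,ly,0,1)[:4],r,0)[::d]) for r in range(4) for d in(1,-1))))
                      ~~~~~~~~~~~~~~~~~~~~~~~~~~~~~~~^^^^^^^^^^^^^^^^^^^^^^^^^^^^^^^^^^^^^^^^^
  File "h.py", line 47, in <lambda>
    f=lambda v:(min(( (lambda B:np.square(B-W).sum())(np.roll(box(*v,lx,ly,0,1)[:4],r,0)[::d]) for r in range(4) for d in(1,-1))))
                                          ~^~
ValueError: operands could not be broadcast together with shapes (4,3) (4,2)
```

```bash
sed -i 's/0,1)\[:4\],r/0,1)[:4,:2],r/' h.py
python3 - <<'E'
from h import *
t,s=[manip.snapshot(n) for n in("top","scene")]; x0=[.62,-.157,.05]
print(*corners(t,(287,130),8,[(135,122),(280,120),(297,392),(148,400)],.046,.104,.056,x0))
print(*corners(s,(180,218),8,[(102,122),(275,97),(328,405),(140,430)],.046,.104,.056,x0))
print(*corners(t,(287,130),8,[(120,97),(290,100),(283,432),(115,430)],.022,.13,.064,x0))
go(.62,-.157,.13,.055)
E
```

```text
[ 0.6264 -0.1604  0.0436] rms mm 1.7 sides mm [ 56. 106.  57. 108.]
[ 0.6263 -0.1553  0.032 ] rms mm 1.8 sides mm [ 54. 102.  56. 101.]
[ 0.6282 -0.1578 -0.0232] rms mm 1.3 sides mm [ 67. 131.  65. 132.]
now [0.5226 0.4191 0.1245] yaw 0.199 gap 0.82 q6 1.88 t 19.55
shift [-18.7 584.   -5.3] turn [0.03 0.07 8.28] yaw 0.055
```

Call:
step_arm:
  commands: [-0.001,0.02,0,0,0,0.5,-0.002,0.06,0,0,0,1,-0.003,0.105,0,0,0,2,-0.004,0.15,0,0,0,3,-0.005,0.197,0,0,0,4,-0.006,0.244,0,0,0,5,-0.007,0.291,0,0,0,6,-0.008,0.338,0,0,0,7,-0.009,0.385,0,0,0,8,-0.01,0.43,0,0,0,9.2]

```text
t: 20.55
tcp_pos: [0.5974, -0.0072, 0.1239]
tool_rot: [1.0, 0.018, -0.001, -0.0]
force: [0.5, 0.4, 0.6]
finger_gap: 0.822
gripper_force: 0.0
```

```bash
python3 -c "
from h import *
go(.6264,-.1578,.1,.038)"
```

```text
now [ 0.5974 -0.0072  0.1239] yaw 0.037 gap 0.822 q6 1.34 t 20.55
shift [ 23.5 151.6  23.8] turn [-0.    0.13 -0.07] yaw 0.038
```

Call:
step_arm:
  commands: [0.006,0.04,0,0,0,0,0.012,0.08,0,0,0,0,0.018,0.115,0,0,0,0,0.022,0.137,0,0,0,0,0.0235,0.148,0.005,0,0,0,0.0235,0.15,0.015,0,0,0,0.0235,0.15,0.022,0,0,0,0.0235,0.15,0.024,0,0,0,0.0235,0.15,0.024,0,0,0,0.0235,0.15,0.024,0,0,0]

```text
t: 21.55
tcp_pos: [0.628, -0.1517, 0.1008]
tool_rot: [1.0, 0.02, -0.0, -0.0]
force: [-0.3, 0.1, 0.4]
finger_gap: 0.822
gripper_force: 0.0
```

```bash
python3 -c "
from h import *
go(.6264,-.1578,.0285,.038)"
```

```text
now [ 0.628  -0.1517  0.1008] yaw 0.041 gap 0.822 q6 1.12 t 21.55
shift [-1.8  6.  72.3] turn [-0.01  0.01  0.14] yaw 0.038
```

Call:
step_arm:
  commands: [-0.002,0.006,0.006,0,0,0,-0.002,0.006,0.018,0,0,0,-0.002,0.006,0.032,0,0,0,-0.002,0.006,0.046,0,0,0,-0.002,0.006,0.057,0,0,0,-0.002,0.006,0.065,0,0,0,-0.002,0.006,0.069,0,0,0,-0.002,0.006,0.071,0,0,0,-0.002,0.006,0.072,0,0,0,-0.002,0.006,0.072,0,0,0]

```text
t: 22.55
tcp_pos: [0.6264, -0.1592, 0.0292]
tool_rot: [1.0, 0.019, 0.0, 0.0]
force: [0.3, -0.2, -0.1]
finger_gap: 0.815
gripper_force: 0.0
```

Call:
step_arm:
  commands: [0,0,0,0,0,0,0,0,0,0,0,0,0,0,0,0,0,0,0,0,0,0,0,0,0,0,0,0,0,0,0,0,0,0,0,0,0,0,0,0,0,0,0,0,0,0,0,0,0,0,0,0,0,0,0,0,0,0,0,0]
  jaw: 0
  grip_force: 45

```text
t: 23.55
tcp_pos: [0.6267, -0.1593, 0.0297]
tool_rot: [1.0, 0.019, 0.001, 0.0]
force: [-0.2, 0.3, 6.2]
finger_gap: 0.639
gripper_force: 49.8
```

Gripped at 56 mm. Now to lift.

Call:
step_arm:
  commands: [0,0,-0.002,0,0,0,0,0,-0.006,0,0,0,0,0,-0.014,0,0,0,0,0,-0.024,0,0,0,0,0,-0.036,0,0,0,0,0,-0.05,0,0,0,0,0,-0.064,0,0,0,0,0,-0.076,0,0,0,0,0,-0.084,0,0,0,0,0,-0.088,0,0,0]

```text
t: 24.55
tcp_pos: [0.6266, -0.1592, 0.1182]
tool_rot: [1.0, 0.019, 0.001, 0.0]
force: [0.6, -0.6, -0.7]
finger_gap: 0.642
gripper_force: 49.0
```

```bash
python3 -c "
from h import *
go(.6544,.1717,.12,.318)"
```

```text
now [ 0.6266 -0.1592  0.1182] yaw 0.039 gap 0.642 q6 1.11 t 24.55
shift [  40.7 -329.6   -2. ] turn [  0.05  -0.08 -15.99] yaw 0.318
```

Call:
step_arm:
  commands: [0.001,-0.008,0,0,0,-0.5,0.004,-0.03,0,0,0,-2,0.008,-0.065,0,0,0,-4,0.013,-0.105,0,0,0,-6,0.018,-0.147,0,0,0,-8,0.023,-0.189,0,0,0,-10,0.028,-0.231,0,0,0,-12,0.033,-0.268,0,0,0,-14,0.037,-0.3,0,0,0,-15.5,0.039,-0.32,0,0,0,-16]

```text
t: 25.55
tcp_pos: [0.6516, 0.1658, 0.1158]
tool_rot: [0.987, 0.16, -0.001, -0.0]
force: [0.8, -0.4, -1.4]
finger_gap: 0.641
gripper_force: 49.0
```

Call:
step_arm:
  commands: [0,-0.002,0,0,0,0,0,-0.003,0,0,0,0,0,-0.003,0,0,0,0,0,-0.003,0,0,0,0,0,-0.003,0,0,0,0,0,-0.003,0,0,0,0,0,-0.003,0,0,0,0,0,-0.003,0,0,0,0,0,-0.003,0,0,0,0,0,-0.003,0,0,0,0]

```text
t: 26.55
tcp_pos: [0.6517, 0.1651, 0.1168]
tool_rot: [0.987, 0.158, -0.0, -0.0]
force: [0.1, 0.0, -0.4]
finger_gap: 0.64
gripper_force: 49.0
```

```bash
python3 - <<'E'
from h import *
go(.6544,.1717,.0597,.318)
s=manip.snapshot("scene"); P=(.6544,.1717); o=proj(s,[[*P,.08]])[0].astype(int)-[45,50]
cv2.imwrite("pics/g7.png",cv2.resize(s["pixels"][o[1]:o[1]+100,o[0]:o[0]+90],None,fx=6,fy=6,interpolation=cv2.INTER_CUBIC))
st=manip.sense(); x,y,z=st["tcp_pos"]; z-=.0077; f=lambda b:((proj(s,b)-o+.5)*6).round()
print("held",f(box(x,y,.318,.104,.056,z,z+.024)),"pile",f(box(*P,.318,.104,.056,.028,.052))[4:])
E
```

```text
now [0.6517 0.1651 0.1168] yaw 0.318 gap 0.64 q6 1.33 t 26.55
shift [ 4.6 -5.4 57.1] turn [-0.    0.    0.01] yaw 0.318
held [[411. 353.]
 [260. 137.]
 [139. 194.]
 [287. 416.]
 [427. 327.]
 [271. 108.]
 [148. 166.]
 [300. 392.]] pile [[395. 413.]
 [252. 205.]
 [137. 260.]
 [277. 474.]]
```

View pics/g7.png

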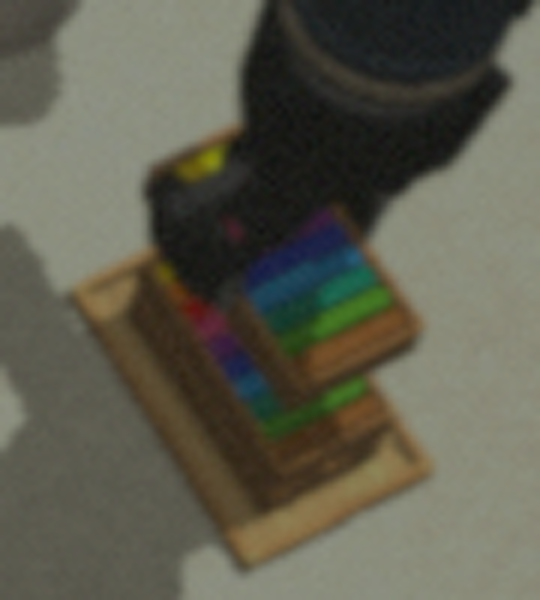

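The held box's corners, at (422,325) and (302,388), are within a pixel of the prediction. The pile corners at about (388,408) and (275,467) are within about 1 px. Now to lower it.

Call:
step_arm:
  commands: [0.002,-0.003,0.005,0,0,0,0.004,-0.005,0.014,0,0,0,0.004,-0.005,0.025,0,0,0,0.004,-0.005,0.034,0,0,0,0.004,-0.005,0.042,0,0,0,0.004,-0.005,0.047,0,0,0,0.004,-0.005,0.05,0,0,0,0.004,-0.005,0.051,0,0,0,0.004,-0.005,0.052,0,0,0,0.004,-0.005,0.052,0,0,0]

```text
t: 27.6
tcp_pos: [0.6542, 0.1711, 0.0651]
tool_rot: [0.987, 0.158, 0.0, 0.0]
force: [0.1, -0.4, -0.9]
finger_gap: 0.64
gripper_force: 49.0
```

```bash
python3 -c "
from h import *
go(.6538,.1717,.0597,.318)"
```

```text
now [0.6542 0.1711 0.0651] yaw 0.318 gap 0.64 q6 1.34 t 27.6
shift [-0.2 -0.7  5.4] turn [ 0.01 -0.04  0.01] yaw 0.318
```

Call:
step_arm:
  commands: [0,-0.0005,0.001,0,0,0,0,-0.0005,0.002,0,0,0,0,-0.0005,0.003,0,0,0,0,-0.0005,0.0035,0,0,0,0,-0.0005,0.004,0,0,0,0,-0.0005,0.0045,0,0,0,0,-0.0005,0.005,0,0,0,0,-0.0005,0.0055,0,0,0,0,-0.0005,0.006,0,0,0,0,-0.0005,0.006,0,0,0]

```text
t: 28.6
tcp_pos: [0.6538, 0.1716, 0.0597]
tool_rot: [0.987, 0.158, 0.0, 0.0]
force: [-2.6, 0.3, 5.1]
finger_gap: 0.642
gripper_force: 49.7
```

Contact is at the expected height. Release and lift.

Call:
step_arm:
  commands: [0,0,0,0,0,0,0,0,0,0,0,0,0,0,0,0,0,0,0,0,0,0,0,0,0,0,0,0,0,0,0,0,-0.005,0,0,0,0,0,-0.015,0,0,0,0,0,-0.03,0,0,0,0,0,-0.045,0,0,0,0,0,-0.06,0,0,0]
  jaw: 92

```text
t: 29.6
tcp_pos: [0.6543, 0.1716, 0.121]
tool_rot: [0.987, 0.158, 0.001, 0.0]
force: [-0.2, 0.1, 0.2]
finger_gap: 0.922
gripper_force: 0.0
```

```bash
python3 - <<'E'
from h import *
sh=[manip.snapshot(n) for n in("top","scene")]
for s in sh:
    h=cv2.cvtColor(s["pixels"],cv2.COLOR_BGR2HSV); m=((h[...,1]>75)|(h[...,2]<55)).astype(np.uint8)
    m=cv2.morphologyEx(m,cv2.MORPH_CLOSE,np.ones((3,3)))
    v,e=fit([s],[comp(m,s,.628,-.158)],[.628,-.158,0.],lambda x,y,a:[box(x,y,a,.13,.064,0,.022)]); print(v.round(4),e.round(3))
go(.6282,-.157,.1,-.02)
E
```

```text
[ 0.6304 -0.1579 -0.0352] 0.094
[ 0.63   -0.1543 -0.0049] 0.111
now [0.6561 0.1718 0.1227] yaw 0.318 gap 0.92 q6 1.34 t 29.7
shift [-129.5  303.6   22.3] turn [ 0.02 -0.4  19.38] yaw -0.02
```

Call:
step_arm:
  commands: [-0.004,0.01,0,0,0,1,-0.015,0.035,0,0,0,3,-0.03,0.07,0,0,0,5,-0.047,0.11,0,0,0,7.5,-0.064,0.15,0,0,0,10,-0.081,0.19,0,0,0,12.5,-0.098,0.23,0,0,0,15,-0.113,0.265,0,0,0,17.5,-0.123,0.29,0.01,0,0,19.4,-0.129,0.303,0.02,0,0,19.4]

```text
t: 30.7
tcp_pos: [0.6252, -0.16, 0.098]
tool_rot: [1.0, -0.012, -0.0, 0.0]
force: [-1.3, 0.2, -0.4]
finger_gap: 0.921
gripper_force: 0.0
```

```bash
python3 -c "
from h import *
go(.629,-.157,.006,-.022)"
```

```text
now [ 0.6252 -0.16    0.098 ] yaw -0.024 gap 0.921 q6 1.17 t 30.7
shift [ 3.7 -3.1 92. ] turn [ 0.03  0.02 -0.12] yaw -0.022
```

Call:
step_arm:
  commands: [0.002,-0.002,0.008,0,0,0,0.004,-0.003,0.022,0,0,0,0.004,-0.003,0.04,0,0,0,0.004,-0.003,0.056,0,0,0,0.004,-0.003,0.07,0,0,0,0.004,-0.003,0.08,0,0,0,0.004,-0.003,0.086,0,0,0,0.004,-0.003,0.09,0,0,0,0.004,-0.003,0.091,0,0,0,0.004,-0.003,0.091,0,0,0]

```text
t: 31.7
tcp_pos: [0.6304, -0.1539, 0.0082]
tool_rot: [1.0, -0.01, 0.0, 0.0]
force: [0.1, -0.1, 0.8]
finger_gap: 0.921
gripper_force: 0.0
```

Call:
step_arm:
  commands: [0,0,0,0,0,0,0,0,0,0,0,0,0,0,0,0,0,0,0,0,0,0,0,0,0,0,0,0,0,0,0,0,0,0,0,0,0,0,0,0,0,0,0,0,0,0,0,0,0,0,0,0,0,0,0,0,0,0,0,0]
  jaw: 0
  grip_force: 50

```text
t: 32.7
tcp_pos: [0.6308, -0.154, 0.0089]
tool_rot: [1.0, -0.01, 0.001, 0.0]
force: [-0.4, -0.4, 6.2]
finger_gap: 0.732
gripper_force: 55.7
```

Call:
step_arm:
  commands: [0,0,-0.002,0,0,0,0,0,-0.006,0,0,0,0,0,-0.014,0,0,0,0,0,-0.024,0,0,0,0,0,-0.036,0,0,0,0,0,-0.05,0,0,0,0,0,-0.064,0,0,0,0,0,-0.08,0,0,0,0,0,-0.092,0,0,0,0,0,-0.1,0,0,0]

```text
t: 33.7
tcp_pos: [0.6307, -0.1539, 0.1098]
tool_rot: [1.0, -0.01, 0.001, 0.0]
force: [-0.3, -0.8, -2.7]
finger_gap: 0.729
gripper_force: 55.0
```

```bash
python3 - <<'E'
from h import *
go(.4304,-.113,.11,.027)
s=manip.snapshot("scene"); st=manip.sense(); x,y,z=st["tcp_pos"]; o=proj(s,[[x,y,z]])[0].astype(int)-[45,40]
cv2.imwrite("pics/g8.png",cv2.resize(s["pixels"][o[1]:o[1]+95,o[0]:o[0]+90],None,fx=6,fy=6,interpolation=cv2.INTER_CUBIC))
z-=.007; print(((proj(s,box(x,y,-.022,.13,.064,z,z+.022))-o+.5)*6).round().tolist())
E
```

```text
now [ 0.6307 -0.1539  0.1098] yaw -0.02 gap 0.729 q6 1.18 t 33.7
shift [-201.1  -36.8   -0.7] turn [ 0.05 -0.12 -2.72] yaw 0.027
[[377.0, 402.0], [348.0, 91.0], [186.0, 110.0], [204.0, 425.0], [372.0, 382.0], [343.0, 66.0], [178.0, 85.0], [195.0, 404.0]]
```

View pics/g8.png

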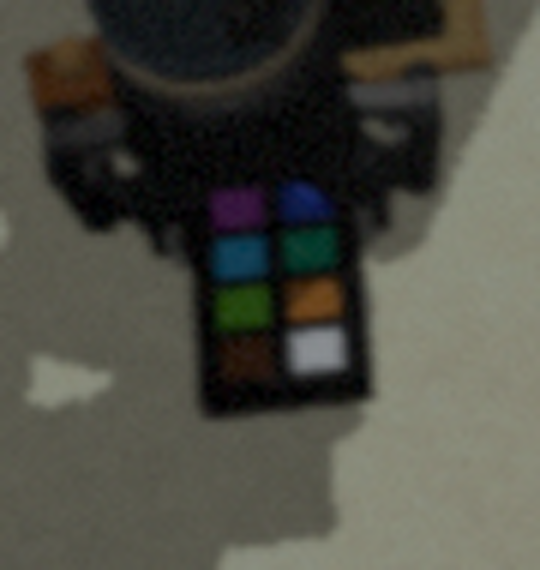

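The tin is held. Its front edge, at (205,415)–(370,395), shows it sits about 2 mm toward −x in the hand, so I'll allow for that. Next: carry it.

Call:
step_arm:
  commands: [-0.005,-0.001,0,0,0,0,-0.02,-0.004,0,0,0,0,-0.045,-0.008,0,0,0,-0.5,-0.075,-0.014,0,0,0,-1,-0.105,-0.019,0,0,0,-1.5,-0.135,-0.025,0,0,0,-2,-0.162,-0.03,0,0,0,-2.7,-0.182,-0.034,0,0,0,-2.7,-0.194,-0.036,0,0,0,-2.7,-0.199,-0.037,0,0,0,-2.7]

```text
t: 34.75
tcp_pos: [0.4304, -0.1121, 0.1076]
tool_rot: [1.0, 0.013, -0.001, -0.0]
force: [0.9, -0.5, -2.4]
finger_gap: 0.734
gripper_force: 55.0
```

```bash
python3 -c "
from h import *
go(.432,-.113,.0569,.027)"
```

```text
now [ 0.4304 -0.1121  0.1076] yaw 0.026 gap 0.734 q6 1.04 t 34.75
shift [ 1.6  1.  50.7] turn [-0.06  0.09 -0.04] yaw 0.027
```

Call:
step_arm:
  commands: [0,0.001,0.004,0,0,0,0,0.001,0.012,0,0,0,0,0.001,0.022,0,0,0,0,0.001,0.03,0,0,0,0,0.001,0.037,0,0,0,0,0.001,0.042,0,0,0,0,0.001,0.045,0,0,0,0,0.001,0.046,0,0,0,0,0.001,0.046,0,0,0,0,0.001,0.046,0,0,0]

```text
t: 35.75
tcp_pos: [0.4321, -0.1137, 0.062]
tool_rot: [1.0, 0.013, 0.0, 0.0]
force: [0.4, 0.2, -1.9]
finger_gap: 0.73
gripper_force: 55.0
```

```bash
python3 -c "
from h import *
go(.432,-.113,.0569,.027)"
```

```text
now [ 0.4321 -0.1137  0.062 ] yaw 0.027 gap 0.73 q6 1.04 t 35.75
shift [-0.1 -0.7  5.1] turn [ 0.02 -0.03 -0.02] yaw 0.027
```

Call:
step_arm:
  commands: [0,-0.0005,0.001,0,0,0,0,-0.0005,0.002,0,0,0,0,-0.0005,0.003,0,0,0,0,-0.0005,0.0035,0,0,0,0,-0.0005,0.004,0,0,0,0,-0.0005,0.0045,0,0,0,0,-0.0005,0.005,0,0,0,0,-0.0005,0.0055,0,0,0,0,-0.0005,0.0055,0,0,0,0,-0.0005,0.0055,0,0,0]

```text
t: 36.75
tcp_pos: [0.4319, -0.1131, 0.0569]
tool_rot: [1.0, 0.013, 0.0, 0.0]
force: [-1.6, 1.1, 5.5]
finger_gap: 0.725
gripper_force: 55.9
```

Call:
step_arm:
  commands: [0,0,0,0,0,0,0,0,0,0,0,0,0,0,0,0,0,0,0,0,0,0,0,0,0,0,0,0,0,0,0,0,-0.005,0,0,0,0,0,-0.015,0,0,0,0,0,-0.035,0,0,0,0,0,-0.06,0,0,0,0,0,-0.09,0,0,0]
  jaw: 92

```text
t: 37.75
tcp_pos: [0.4313, -0.1128, 0.1474]
tool_rot: [1.0, 0.013, -0.001, -0.0]
force: [0.2, 0.1, 0.2]
finger_gap: 0.921
gripper_force: 0.0
```

Call:
step_arm:
  commands: [0,-0.02,-0.04,0,0,0,0,-0.05,-0.08,0,0,0,0,-0.08,-0.1,0,0,0,0,-0.11,-0.1,0,0,0,0,-0.13,-0.1,0,0,0,0,-0.14,-0.1,0,0,0,0,-0.14,-0.1,0,0,0,0,-0.14,-0.1,0,0,0,0,-0.14,-0.1,0,0,0,0,-0.14,-0.1,0,0,0]

```text
t: 38.75
tcp_pos: [0.4283, 0.026, 0.2462]
tool_rot: [1.0, 0.013, -0.0, 0.0]
force: [0.3, -0.4, 0.1]
finger_gap: 0.919
gripper_force: 0.0
```

```bash
python3 - <<'E'
from h import *
P=dict(tape=(.335,-.299,0,.052),pads=(.523,.4195,.202,.044),past=(.654,.1717,.318,.052),tins=(.4304,-.113,.027,.048))
rows=[]
for n in("top","scene"):
    s=manip.snapshot(n); r=[]
    for k,(x,y,a,h) in P.items():
        o=proj(s,[[x,y,.05]])[0].astype(int)-[32,36]
        r.append(cv2.resize(s["pixels"][o[1]:o[1]+72,o[0]:o[0]+64],(200,225),interpolation=cv2.INTER_CUBIC))
    rows.append(np.hstack(r))
cv2.imwrite("pics/end.png",np.vstack(rows)); print(manip.sense()["tcp_pos"])
E
```

```text
[0.42827543 0.02618721 0.24614616]
```

View pics/end.png

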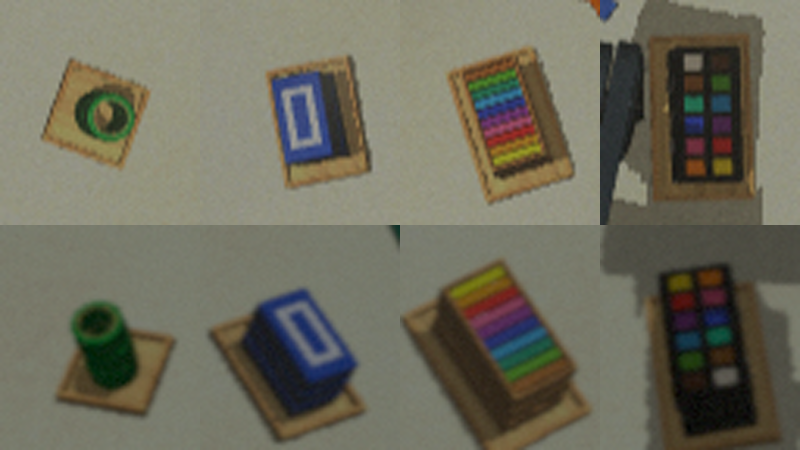

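The closing views show all four items flush on their own piles, with no visible steps between the layers. The arm is clear, so I'll hand the job in.

```bash
python3 -c "
from station import manip
print(manip.sign_off())"
```

```text
the job is handed in; nothing more can be done
None
```

I handed the job in at about 39 s: the tape, blue pad, pastels and tin are each set down on their own pile, and the bowl was never touched. The last camera views show every pile flush; `sign_off()` gave no verdict.

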